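Grip a jar in the one-handed opening clamp with its butterfly knob

TASK

Stand the glass jar with the silver lid upright in the seat of the green jar clamp, so that its lid could be twisted off with one hand. Then turn the red winged knob clockwise until the jar is firmly gripped against the V stop: go by feel, neither loose nor overtight, or the glass cracks. Do not push on the thin metal plate that stands beside the wings, leave the other things where they are, and let go.

Things in the scene. Friction and masses are not known exactly. Their poses are not given: they have to be found in the camera images.
- jar: closed glass jar with red contents and silver lid, dia 61 at most (glass where it is clamped about 58), 95 tall, 0.3 to 0.55 kg. Stands loose on the worktop left of the clamp. Origin: centre of its underside; z up. Firm grip: 8 to 22 N between jar and V stop; the glass cracks above 30 N.
- clamp: jar clamp fixed to the worktop: dark base plate 112 (x) by 236 (y), 8 thick. Origin: centre of its underside. +y runs from the knob to the V stop, +x points to the metal plate, z up. Jar seat (black disc) at y +50; green housing 66 (x) by 92 (y) centred at y -58, its top 62 above the worktop, a steel collar on it to 65; knob axis at x 0, y -58.
- port (a point): middle of the housing's front, 35 above the worktop, where a rubber pad 34 wide (22 to 48 above the worktop) comes out along the clamp's +y and pushes the jar along the base against the V stop. Axes as clamp. With the knob as it starts the jar has 8 to 24 of play between pad and stop: the pad is set differently each day and its place is not known.
- seat (a point): the point on top of the base plate (8 above the worktop) where the centre of the jar's underside is when the jar is fully home against the V stop; axes as clamp. A jar set down 0 to 5 short of it (towards -y) always fits.
- vstop: V stop, fixed to the base at its +y end: two rubber-faced upright walls, 48 to 50 above the worktop, touching the jar at 43 degrees either side of +y. Open above and towards the knob. Origin and axes as clamp.
- panel: thin upright metal plate, fixed beside the knob: 4 thick, its face 38 from the knob axis (the clamp's +x side), 110 long in y (clamp y -113 to -3), top 110 above the worktop. Origin and axes as clamp. Do not press on it.
- wings (a point): centre of the red butterfly knob, on its axis, 90 above the worktop. x along the wings, z up; turns with it. Wings 62 tip to tip, 8 thick, 75 to 105 above the worktop, flat-sided, to be pinched across the 8 at the centre; the tips pass 7 from the metal plate. Wide open fingers strike the plate when the wings lie along it: keep them, backs included, within 34 of the axis there.
- knob (a joint): turn of the knob, rad; grows clockwise seen from above; starts at 0 to 0.2, ends at 2.9. At 0 the wings point at the plate, at 1.57 they lie along it. Stays put. Pad advances 12 per rad. Free turning takes 0.30 N m (0.25 felt at a halt), pushing the loose jar to 0.06 more. Once it is home (at 1.0 to 2.1 rad) torque grows 0.44 N m per rad, grip 36 N per rad: firm is 0.10 to 0.26 N m above free.
- mug: cream mug, 95 tall, behind and left (mm); not to be moved. Origin: centre of its underside.
- spice: spice jar with dark lid, dia 44, 105 tall, behind the clamp (mm); not to be moved. Origin: centre of its underside.
- tin: small red tin, dia 57, 72 tall, behind the clamp, right (mm); not to be moved. Origin: centre of its underside.
- lemon: yellow lemon, 78 long, far left (mm); not to be moved. Origin: centre of its underside.
- glass_2: tall drinking glass, dia 69, 144 tall, at the back (mm); not to be moved. Origin: centre of its underside.

How it is judged:
On the way, in this order (a step that is already met when the one before it is completed fails the run):
1. the jar stands upright in the seat, let go, the knob not yet turned up (horizontal distance between jar and seat below 0.022 m and height (world z) of jar below 0.013 m and angle between jar's own z axis and vertical below 0.1 rad and contact force between the fingers and jar below 0.3 N and value of joint knob below 0.6 rad), for 0.2 s.
2. the pad grips the jar against the V stop with over 8 N (contact force between jar and vstop above 8 N), for 0.2 s.
At the end, for the whole second after the job is handed in: the jar stands upright (within 0.08 rad) on the base, within 6 mm of the seat point, gripped against the V stop with 8 to 22 N; jar and knob are at rest (contact force between jar and vstop between 8 and 22 N and horizontal distance between jar and seat below 0.006 m and height (world z) of jar below 0.013 m and angle between jar's own z axis and vertical below 0.08 rad and linear speed of jar below 0.02 m/s and velocity of joint knob between -0.05 and 0.05 rad/s); the robot touches nothing.
It fails at once if the jar is pressed against the V stop with more than 30 N (the glass cracks) (contact force between jar and vstop above 30 N).
It fails at once if the metal plate is pushed with more than 8 N (contact force between anything else and panel above 8 N).
It fails at once if the jar is tipped by more than 0.6 rad (angle between jar's own z axis and vertical above 0.6 rad).
It fails at once if another thing is moved by more than 40 mm (distance of any of mug, spice, tin, lemon, glass_2 from where it was at the start of the episode above 0.04 m).
It also fails if it takes over 72 s, if anything falls off the work surface, if the arm or the gripper's body presses on something with over 40 N, if the wrist force passes 120 N, or if a joint passes its speed limit or range.

ROBOT

A 7-joint arm with a two-finger parallel gripper is mounted at the origin on a cart in front of the work surface, level with it; the furniture and walls round the work are solid. World frame = base frame: x ahead of the robot, y to its left, z up, the work surface at z = 0. Lengths are in m, angles in rad, forces in N, time in s.
With the tool pointing down it reaches from about 0.425 to 0.875 m from the base axis. Payload 4.7 kg.
Tool frame: the origin (TCP) lies midway between the tips of the shut fingers; the grasp point (between the pads) lies 19 mm behind it (ctrl.grip_point_offset is the distance from the TCP to the grasp point, in m); z points along the fingers, y is the line along which they close (so a half turn about z gives the same grasp; the last joint's range is limited). The gripper opens to 87 mm and grips with 3 to 60 N. Pads are 19 mm wide; open, the fingers measure 117 mm over their backs; the gripper's body (75 mm by 190 mm) begins 51 mm behind the grasp point.
Start: joints at [1.315, 0.321, -0.07, 1.45, 0.023, 1.371, -0.057], TCP at [0.173, -0.627, 0.223] pointing down, gripper open.
Joint ranges: [-2.86, 2.86], [-0.3, 2.09], [-1.38, 1.24], [0.06, 2.45], [-1.56, 4.7], [0.09, 2.05], [-2.69, 2.69]. Speed limits (rad/s): [2.57, 2.57, 3.14, 3.14, 3.14, 3.14, 3.14].

INTERFACE

Orientations are given as a rotation vector (axis times angle).
In Python, from bench import ctrl gives the robot as it stands.
- The arm moves only by the tool move_arm, never from a script. Its argument "increments" is text: rows parted by semicolons, each of 7 numbers parted by spaces: the shift along the world's x, y, z in mm, then the turn, a rotation vector about the world's x, y, z in degrees, then the closure in counts, from 0 (fully open) to 255 (shut). A call has exactly 8 rows; each row shifts and turns the commanded pose from where the row before left it; what a row does not reach is not made up. A row lasts 1/12 s, in which the tool goes at most 41.7 mm and 7.16 degrees, less where a joint would pass 70% of its speed; a pose out of reach is approached as far as the arm can. A call with a gripper value outside its range is refused whole. The fingers move at their own pace and stop on an object; "grip_force" is the grip in N (left out, the last holds). Time passes only in rows, so rows that do not move let the fingers close, or fill a call up. It gives the time, the measured TCP pose, the force, the opening and the grip force at its end, in the units of the state.
- ctrl.get_state(): the state, without advancing time (a new reading comes with each control period).
- ctrl.get_image(name): name is "scene" or "top" or "wrist"; returns a dict with "frame" (384x512x3 uint8, red, green, blue), "depth" (384x512 float32, m along the optical axis (not along the pixel's ray), 0 where there is no reading), "fx", "fy", "cx", "cy" (pixels), "position" and "orientation" of the camera in the world. Camera axes: x right, y down, z forward; pixel columns grow to the right and rows downward; lengths in m; the calibration is good to about 2 mm. The wrist camera is an equidistant fisheye: a pixel r from the principal point sees the ray r / f radians off the axis. A picture is of the moment at which its call begins.
- ctrl.close_job(): hands the job in; it is judged then, once.
Trained networks look in a picture, given as the dict that the camera call returned (one of the last four; its "shot" number tells which), for a name from the list of things; names that differ only in an ending like _2 or _b are one class to them, and where a whole thing is asked for, a point or a joint stands for the part that bears it (a point fixed in the world has none). Each returns a list of dicts, best first, with "score" (0 to 1); they miss things now and then, are a little off and sometimes report something else, mostly with a low value. They report only what shows in the picture. A call takes as long as a camera call.
- ctrl.find_in(target, picture): "centre" ([x, y, z] in m, in world coordinates, good to about 4 mm: the middle of the surface that is visible of it).
- ctrl.silhouettes(target, picture): "region" (384x512 bool, what is visible of it).
The state is a dict: "time": time; "joint_positions": joint angles; "qd": joint speeds; "joint_torque": joint torques, N m; "position": TCP position; "tool_rot": TCP orientation; "ft_force": force on the tool from outside, world axes, zero at the start; "torque": the same for the moment, N m; "grip_width": opening from 0.0 (shut) to 1.0 (fully open); "grip_force": force on a finger pad.
Only numpy, scipy, OpenCV 4.12 (cv2) and the standard library are available. Lean on these libraries where they do the work, as an engineer would, in place of code of your own. Each camera call takes 0.05 s, during which the arm holds its last target. There are 200 camera calls.

## Working session

There is one attempt and no reset: what is moved stays moved. The work goes in short steps, Python scripts to look and compute and a tool call to move; the robot and the scene stay as the last step left them, time stands still between calls to the robot, and variables do not carry over. Pictures are saved under pics/ and viewed, at most 10 in all, crops included, and the job is handed in when it is done.

Besides the shell and the picture viewer there is one more tool, called after ">>>" as name(argument=value, ...) on one line, values as JSON. move_arm: Moves the arm, as the interface text tells. Its arguments: {"type":"object","properties":{"increments":{"type":"string"},"grip_force":{"type":"number"}},"required":["increments"]}

```bash
mkdir -p pics
cat > h.py <<'E'
import numpy as np, cv2
from scipy.spatial.transform import Rotation as R
from bench import ctrl
def pts(im,mask):
    v,u=np.nonzero(mask&(im["depth"]>0)); d=im["depth"][v,u]
    p=np.stack([(u-im["cx"])/im["fx"]*d,(v-im["cy"])/im["fy"]*d,d],1)
    o=np.array(im["orientation"]); M=R.from_rotvec(o).as_matrix() if o.size==3 else (o if o.shape==(3,3) else R.from_quat(o).as_matrix())
    return p@M.T+np.array(im["position"])
def save(im,n): cv2.imwrite(f"pics/{n}.png",im["frame"][:,:,::-1])
E
python3 - <<'E'
from h import *
ims={n:ctrl.get_image(n) for n in("scene","top")}
for n,im in ims.items():
    print(n,im["position"],im["orientation"],im["fx"])
    save(im,n)
    for t in("jar","clamp","wings","panel","vstop","mug","spice","tin","lemon","glass_2"):
        print(t,[(np.round(r["centre"],3),round(r["score"],2)) for r in ctrl.find_in(t,im)[:2]])
s=ctrl.get_state();print(s)
a=np.hstack([ims[n]["frame"] for n in ims])[:,:,::-1]
cv2.imwrite("pics/both.png",cv2.resize(a,(800,300)))
E
```

```text
scene [-0.12910874  0.5667137   0.64690248] [-1.28304748  2.06064462 -1.09957092] 350.02577570774355
jar [(array([0.44 , 0.304, 0.076]), 0.59), (array([ 0.498, -0.053,  0.036]), 0.58)]
clamp [(array([ 0.501, -0.045,  0.036]), 0.59)]
wings []
panel [(array([ 0.533, -0.086,  0.084]), 0.92)]
vstop [(array([ 0.5  , -0.046,  0.035]), 0.41)]
mug [(array([0.572, 0.469, 0.062]), 0.65)]
spice [(array([ 0.654, -0.089,  0.064]), 0.85), (array([ 0.761, -0.135,  0.059]), 0.43)]
tin [(array([ 0.757, -0.135,  0.058]), 0.6), (array([ 0.498, -0.048,  0.034]), 0.52)]
lemon [(array([0.428, 0.553, 0.042]), 0.96), (array([ 0.534, -0.085,  0.088]), 0.55)]
glass_2 [(array([0.66 , 0.218, 0.098]), 0.86), (array([0.569, 0.47 , 0.066]), 0.55)]
top [-0.01390771  0.51274808  1.48739486] [-1.47244747  2.44508363 -0.54577656] 464.4082879111759
jar [(array([0.446, 0.303, 0.096]), 0.94)]
clamp [(array([ 0.5  , -0.044,  0.015]), 0.61)]
wings [(array([ 0.494, -0.088,  0.096]), 0.57), (array([0.67 , 0.209, 0.096]), 0.34)]
panel [(array([ 0.532, -0.089,  0.078]), 0.57), (array([0.436, 0.552, 0.046]), 0.17)]
vstop [(arra
[... 257 characters left out ...]
: array([ 1.31510566,  0.32097512, -0.07008889,  1.45049195,  0.02259697,
        1.37079288, -0.05687648]), 'qd': array([ 5.59920648e-05,  5.34580416e-04,  1.56673372e-04, -2.26015427e-04,
        7.36106998e-04,  9.17545282e-04,  1.27585211e-03]), 'joint_torque': array([-3.46004581e-04, -4.91115439e+01, -4.03314242e-01, -3.12778258e+01,
       -6.36097463e-02,  3.36292118e-02,  4.95413383e-05]), 'position': array([ 0.17322193, -0.62652148,  0.22260666]), 'tool_rot': array([ 3.11292220e+00,  4.22533887e-01, -4.31669351e-05]), 'ft_force': array([0.06003348, 0.28917085, 0.84708483]), 'torque': array([-0.0209249 ,  0.0101665 , -0.04525764]), 'grip_force': 0.0, 'grip_width': 1.0014036073533616}
```

View pics/both.png

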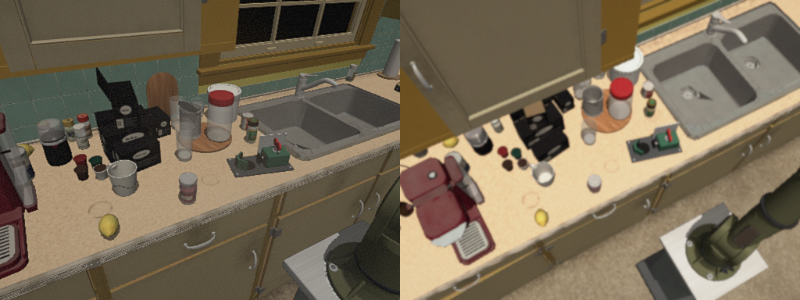

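Run:
```python
from h import *
im=ctrl.get_image("top"); np.savez("top.npz",**{k:im[k] for k in im})
H,W=im["depth"].shape
full=np.ones((H,W),bool)
v,u=np.nonzero(im["depth"]>0)
P=pts(im,full); C=im["frame"][v,u].astype(int)
def box(x0,x1,y0,y1,z0,z1): return (P[:,0]>x0)&(P[:,0]<x1)&(P[:,1]>y0)&(P[:,1]<y1)&(P[:,2]>z0)&(P[:,2]<z1)
m=box(.38,.52,.24,.37,.088,.11); Q=P[m]; print("lid",len(Q),cv2.minEnclosingCircle(Q[:,:2].astype(np.float32)),Q[:,2].mean(),C[m].mean(0))
reg=box(.35,.65,-.25,.15,-.02,.13)
green=reg&(C[:,1]>C[:,0]+20)&(C[:,1]>C[:,2]+10)
red=reg&(C[:,0]>C[:,1]+60)&(C[:,0]>C[:,2]+60)
for n,mm in(("greentop",green&(abs(P[:,2]-.062)<.005)),("vstop",green&(abs(P[:,2]-.049)<.005)&(P[:,1]>.0)),("redtop",red&(abs(P[:,2]-.105)<.005)),("red",red),("base",box(.35,.65,-.25,.15,.005,.012)),("plate",box(.515,.56,-.25,.05,.1,.118))):
    Q=P[mm]
    if len(Q)<4: print(n,len(Q)); continue
    print(n,len(Q),Q.mean(0).round(4),[np.round(x,4) for x in cv2.minAreaRect(Q[:,:2].astype(np.float32)*1000)],Q[:,2].min().round(3),Q[:,2].max().round(3))
```

```text
lid 238 ((0.45760732889175415, 0.29374366998672485), 0.02939223311841488) 0.09397414381696338 [195.54621849 185.11344538 172.57142857]
greentop 251 [ 0.4904 -0.0832  0.0616] [array([505.828 , -39.2889]), array([188.5936,  65.7556]), np.float64(74.0111)] 0.057 0.067
vstop 56 [0.5235 0.0486 0.0493] [array([524.8571,  47.382 ]), array([28.5736, 63.4094]), np.float64(80.466)] 0.044 0.054
redtop 24 [ 0.4923 -0.09    0.1036] [array([492.5216, -89.7322]), array([ 8.4467, 49.8509]), np.float64(69.3451)] 0.1 0.109
red 51 [ 0.4913 -0.0904  0.0969] [array([495.7286, -97.6649]), array([20.9253, 66.4438]), np.float64(70.4447)] 0.059 0.11
base 1350 [ 0.5141 -0.0609  0.0078] [array([510.4913, -50.14  ]), array([399.5623, 278.7981]), np.float64(89.9791)] 0.005 0.012
plate 67 [ 0.5307 -0.0997  0.1067] [array([526.5851, -97.3465]), array([107.0887,  17.5132]), np.float64(76.2633)] 0.1 0.116
```

The pictures show the jar at about (590,183) in the top half of the view and the clamp at about (655,145). The plate is on the clamp's far side, and the wings point towards it. The measured sizes and heights match the ones given. Clamp yaw is about -15°.

>>> move_arm(increments="31 26 5 0 0 3.7 0;31 26 5 0 0 3.7 0;31 26 5 0 0 3.7 0;31 26 5 0 0 3.7 0;31 26 5 0 0 3.7 0;31 26 5 0 0 3.7 0;31 26 5 0 0 3.7 0;31 26 5 0 0 3.7 0", grip_force=20)

```text
time: 1.82
position: [0.4225, -0.4171, 0.2632]
tool_rot: [2.899, 1.208, 0.0]
ft_force: [0.3, -1.2, 0.2]
grip_width: 1.0
grip_force: 0.0
```

>>> move_arm(increments="7 40 0 0 0 3.9 0;7 40 0 0 0 3.9 0;7 40 0 0 0 3.9 0;7 40 0 0 0 3.9 0;7 40 0 0 0 3.9 0;7 40 0 0 0 3.9 0;7 40 0 0 0 3.9 0;7 40 0 0 0 3.9 0")

```text
time: 2.48
position: [0.4772, -0.0966, 0.263]
tool_rot: [2.467, 1.943, 0.0]
ft_force: [0.5, 0.2, -0.2]
grip_width: 1.001
grip_force: 0.0
```

```bash
cat >> h.py <<'E'
def fpts(im):
    v,u=np.nonzero(im["depth"]>0); d=im["depth"][v,u]
    x=(u-im["cx"])/im["fx"]; y=(v-im["cy"])/im["fy"]; r=np.hypot(x,y)+1e-9
    ok=r<1.4; t=np.tan(np.minimum(r,1.4)); p=np.stack([x/r*t*d,y/r*t*d,d],1)
    M=R.from_rotvec(np.array(im["orientation"])).as_matrix()
    return (p@M.T+np.array(im["position"]))[ok], im["frame"][v,u].astype(int)[ok]
def clamp(P,C):
    def box(x0,x1,y0,y1,z0,z1): return (P[:,0]>x0)&(P[:,0]<x1)&(P[:,1]>y0)&(P[:,1]<y1)&(P[:,2]>z0)&(P[:,2]<z1)
    reg=box(.35,.65,-.25,.15,-.02,.13)
    green=reg&(C[:,1]>C[:,0]+12)&(C[:,1]>C[:,2]+5)
    red=reg&(C[:,0]>C[:,1]+60)&(C[:,0]>C[:,2]+60)
    for n,mm in(("greentop",green&(abs(P[:,2]-.062)<.004)&(P[:,1]<-.02)),("vstop",green&(abs(P[:,2]-.049)<.004)&(P[:,1]>.0)),("redtop",red&(abs(P[:,2]-.104)<.004)),("plate",box(.515,.56,-.25,.05,.104,.116))):
        Q=P[mm]
        if len(Q)<4: print(n,len(Q)); continue
        print(n,len(Q),Q.mean(0).round(4),[np.round(x,1) for x in cv2.minAreaRect(Q[:,:2].astype(np.float32)*1000)],Q[:,2].mean().round(4))
E
python3 - <<'E'
from h import *
s=ctrl.get_state();print(s["time"],s["position"],s["tool_rot"])
im=ctrl.get_image("wrist"); save(im,"w1"); np.savez("w1.npz",**im)
print(im["position"],im["fx"])
P,C=fpts(im); clamp(P,C)
print("wings",ctrl.find_in("wings",im)[:1])
E
```

```text
2.4833 [ 0.47723866 -0.09660142  0.26295033] [2.46709534e+00 1.94278099e+00 1.43482010e-04]
[ 0.49231766 -0.02964103  0.42547045] 297.3186396354542
greentop 1992 [ 0.4944 -0.0813  0.0622] [array([549.9, -98.3]), array([ 77.9, 179.7]), np.float64(76.0)] 0.0622
vstop 422 [0.5279 0.0462 0.0499] [array([527.2,  44. ]), array([29.9, 71.3]), np.float64(75.9)] 0.0499
redtop 1
plate 419 [ 0.5312 -0.0985  0.1097] [array([ 531.3, -100.2]), array([107.6,   4.9]), np.float64(75.2)] 0.1097
wings [{'centre': [0.494, -0.0857, 0.1006], 'score': 0.77}]
```

View pics/w1.png

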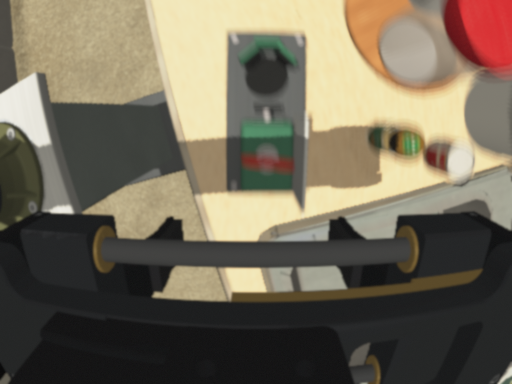

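The fisheye shows the clamp clearly: V stop at (266,48), black seat at (266,78), red wings at (267,165) and the plate to their right.

Run:
```python
from h import *
im=dict(np.load("w1.npz"))
P,C=fpts(im)
a=np.deg2rad(-14.5); ex=np.array([np.cos(a),np.sin(a)]); ey=np.array([-ex[1],ex[0]]); O=np.array([.5071,-.0341])
q=np.stack([(P[:,:2]-O)@ex,(P[:,:2]-O)@ey,P[:,2]],1)*1000
near=(abs(q[:,0])<70)&(abs(q[:,1])<125)
b=near&(abs(q[:,2]-8)<3); print("base",np.percentile(q[b,0],[.5,99.5]),np.percentile(q[b,1],[.5,99.5]))
v=near&(abs(q[:,2]-49)<3)&(q[:,1]>20); print("v",np.percentile(q[v],[1,99],axis=0))
s=np.deg2rad(43)
for sg in(1,-1):
    m=v&(q[:,0]*sg>5); n=np.array([sg*np.sin(s),np.cos(s)]); dd=q[m,:2]@n; h=np.percentile(dd,[2,5,50,98]); print(h,"-> seat y if x=0:",(h[:2]-29)/np.cos(s))
h=near&(abs(q[:,2]-62)<2)&(q[:,1]<10); print("housing",np.percentile(q[h],[1,99],axis=0))
r=near&(C[:,0]>C[:,1]+60)&(q[:,2]>85); Q=q[r]; print("red",len(Q),Q.mean(0),cv2.minAreaRect(Q[:,:2].astype(np.float32)))
d=near&(C.max(1)<45)&(abs(q[:,2]-9)<5)&(q[:,1]>15)&(q[:,1]<85);print("disc",d.sum(),np.percentile(q[d],[2,50,98],axis=0))
w=near&(abs(q[:,1])<45)&(q[:,2]>22)&(q[:,2]<48)&(abs(q[:,0])<17)&(q[:,1]<25);print("pad",w.sum(),np.percentile(q[w],[2,50,98],axis=0) if w.sum() else 0)
t=dict(np.load("top.npz")); P=pts(t,np.ones(t["depth"].shape,bool))
```

```text
base [-55.15609802  55.44067307] [-115.21276185  116.18942452]
v [[-34.31875277  63.25836256  46.61524653]
 [ 35.60051334  95.23153168  51.78329463]]
[64.23000702 64.81235002 71.07528267 78.57087526] -> seat y if x=0: [48.17095606 48.96720963]
[63.63508195 63.99368108 70.46360014 77.51652707] -> seat y if x=0: [47.35749867 47.8478211 ]
housing [[ -30.6898063  -102.41816878   60.23706024]
 [  38.30037965  -14.67643586   63.87640438]]
red 51 [ -2.1136567  -54.29661513  91.82676292] ((-1.0186080932617188, -54.37444305419922), (0.5260288715362549, 48.3642463684082), 84.39915466308594)
disc 50 [[-23.81450243  63.81597048   6.7451487 ]
 [-15.56782601  69.89179501   9.37950294]
 [ 18.98991193  77.20458509  12.94072502]]
pad 131 [[-15.69168063 -10.06129801  30.82054743]
 [ -0.15773797  -0.58840467  40.3202896 ]
 [ 15.69130334   8.47666835  47.9556599 ]]
```

>>> move_arm(increments="6 37 0 0 0 4 0;6 37 0 0 0 4 0;2 40 0 0 0 4 0;0 41 0 0 0 4 0;-4 41 0 0 0 4 0;-6 41 0 0 0 4 0;-8 41 0 0 0 4 0;-11 36 0 0 0 4 0")

```text
time: 3.25
position: [0.462, 0.2176, 0.263]
tool_rot: [1.836, 2.548, 0.002]
ft_force: [0.5, 0.3, -0.0]
grip_width: 0.997
grip_force: 0.0
```

Run:
```python
from h import *
im=ctrl.get_image("wrist"); save(im,"w2")
s=ctrl.get_state();print(s["time"],s["position"],s["tool_rot"])
P,C=fpts(im)
m=(abs(P[:,0]-.457)<.06)&(abs(P[:,1]-.294)<.06)&(P[:,2]>.086)&(P[:,2]<.11); Q=P[m]
print(len(Q),Q[:,2].mean(),cv2.minEnclosingCircle(Q[:,:2].astype(np.float32)),np.percentile(Q,[1,99],axis=0))
```

```text
3.3 [0.45789026 0.22636464 0.26336973] [-1.81641611 -2.55921474 -0.00718763]
2053 0.09508276618599931 ((0.457227885723114, 0.2937246859073639), 0.029343832284212112) [[0.43007246 0.26723194 0.09084801]
 [0.48370696 0.32017246 0.09717009]]
```

>>> move_arm(increments="0 12 0 0 0 0 0;0 20 -5 0 0 0 0;0 20 -15 0 0 0 0;0 15 -20 0 0 0 0;0 5 -20 0 0 0 0;0 0 -20 0 0 0 0;0 0 0 0 0 0 0;0 0 0 0 0 0 0")

```text
time: 3.97
position: [0.4621, 0.2864, 0.182]
tool_rot: [-1.841, -2.544, 0.003]
ft_force: [-0.5, 0.8, -0.3]
grip_width: 1.001
grip_force: 0.0
```

```bash
python3 -c "
from h import *
s=ctrl.get_state();print(s['time'],s['position'],s['tool_rot'],s['joint_positions'])"
```

```text
3.9667 [0.46209006 0.28639362 0.18200372] [-1.84137583 -2.54422141  0.00289435] [ 0.25617962  0.23266749 -0.96827598  1.74379419  0.199628    1.27204884
 -0.44132678]
```

>>> move_arm(increments="-3 4 0 0 0 0 0;-2 3 -10 0 0 0 0;0 0 -25 0 0 0 0;0 0 -30 0 0 0 0;0 0 -30 0 0 0 0;0 0 -25 0 0 0 0;0 0 -13 0 0 0 0;0 0 0 0 0 0 0", grip_force=30)

```text
time: 4.63
position: [0.4556, 0.2934, 0.0473]
tool_rot: [-1.84, -2.544, 0.006]
ft_force: [-0.0, 1.7, 0.4]
grip_width: 0.999
grip_force: 0.0
```

>>> move_arm(increments="0 0 0 0 0 0 60;0 0 0 0 0 0 100;0 0 0 0 0 0 150;0 0 0 0 0 0 200;0 0 0 0 0 0 200;0 0 0 0 0 0 200;0 0 0 0 0 0 200;0 0 0 0 0 0 200")

```text
time: 5.3
position: [0.4582, 0.2948, 0.0505]
tool_rot: [1.84, 2.545, 0.003]
ft_force: [1.9, 0.1, 5.3]
grip_width: 0.658
grip_force: 30.0
```

>>> move_arm(increments="0 0 10 0 0 0 200;0 0 20 0 0 0 200;0 0 25 0 0 0 200;2 -8 25 0 0 -2 200;5 -20 5 0 0 -3 200;7 -28 0 0 0 -3 200;8 -33 0 0 0 -3.5 200;8 -35 0 0 0 -3.5 200")

```text
time: 5.97
position: [0.4859, 0.1698, 0.1343]
tool_rot: [-2.157, -2.282, 0.002]
ft_force: [1.1, -0.0, -3.9]
grip_width: 0.659
grip_force: 30.0
```

>>> move_arm(increments="8 -35 0 0 0 -3.5 200;8 -35 0 0 0 -3.5 200;7 -33 0 0 0 -3.5 200;5 -28 0 0 0 -3.5 200;3 -18 0 0 0 -2.5 200;1 -10 0 0 0 -1.4 200;0 0 0 0 0 0 200;0 0 0 0 0 0 200")

```text
time: 6.63
position: [0.5187, 0.0131, 0.1343]
tool_rot: [-2.483, -1.922, -0.0]
ft_force: [-0.4, 0.8, -4.3]
grip_width: 0.66
grip_force: 30.0
```

Run:
```python
from h import *
s=ctrl.get_state();print(s["time"],s["position"],s["tool_rot"],s["ft_force"],s["torque"])
M=R.from_rotvec(s["tool_rot"]).as_matrix();print("close axis",np.rad2deg(np.arctan2(M[1,1],M[0,1])))
im=ctrl.get_image("wrist"); save(im,"w3")
P,C=fpts(im); p=s["position"]
m=(np.hypot(P[:,0]-p[0],P[:,1]-p[1])<.05)&(abs(P[:,2]-(p[2]+.047))<.012); Q=P[m]
print(len(Q),cv2.minEnclosingCircle(Q[:,:2].astype(np.float32)) if len(Q) else 0,np.percentile(Q,[1,50,99],axis=0))
```

```text
6.6333 [0.51866251 0.0131404  0.13434557] [-2.48310219e+00 -1.92165875e+00 -2.55252885e-04] [-0.38826828  0.80111288 -4.3465104 ] [ 0.09733852 -0.07510753  0.02517663]
close axis -14.527784897139615
6448 ((0.5177583694458008, 0.016171136870980263), 0.03579515591263771) [[ 0.48529504 -0.00133581  0.17040505]
 [ 0.52089426  0.01760561  0.17922745]
 [ 0.5510434   0.04095554  0.19136391]]
```

View pics/w3.png

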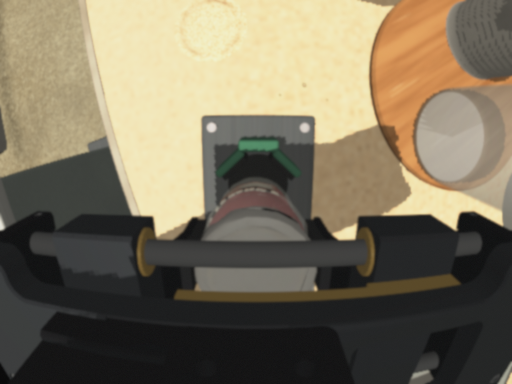

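The jar is held upright over the seat, with the V at (258,155). It needs about 2.5 mm backwards and then down.

>>> move_arm(increments="-0.5 -2.5 0 0 0 0 200;0 0 -12 0 0 0 200;0 0 -15 0 0 0 200;0 0 -15 0 0 0 200;0 0 -13 0 0 0 200;0 0 -10 0 0 0 200;0 0 -6 0 0 0 200;0 0 -3 0 0 0 200")

```text
time: 7.35
position: [0.5181, 0.0093, 0.0594]
tool_rot: [-2.485, -1.92, 0.002]
ft_force: [1.0, 0.6, -3.6]
grip_width: 0.657
grip_force: 30.0
```

>>> move_arm(increments="0 0 -0.5 0 0 0 200;0 0 -0.5 0 0 0 200;0 0 0 0 0 0 200;0 0 0 0 0 0 200;0 0 0 0 0 0 200;0 0 0 0 0 0 200;0 0 0 0 0 0 200;0 0 0 0 0 0 200")

```text
time: 8.02
position: [0.5188, 0.0089, 0.0597]
tool_rot: [2.486, 1.92, 0.0]
ft_force: [-0.2, -0.4, -4.3]
grip_width: 0.659
grip_force: 30.0
```

>>> move_arm(increments="0.5 1.5 -0.5 0 0 0 200;0 0 -0.5 0 0 0 200;0 0 -0.5 0 0 0 200;0 0 -0.5 0 0 0 200;0 0 -0.5 0 0 0 200;0 0 0 0 0 0 200;0 0 0 0 0 0 200;0 0 0 0 0 0 200")

```text
time: 8.68
position: [0.5195, 0.0107, 0.0584]
tool_rot: [2.486, 1.92, -0.0]
ft_force: [-5.0, 0.5, 8.0]
grip_width: 0.66
grip_force: 30.0
```

>>> move_arm(increments="0 0 0.5 0 0 0 150;0 0 0 0 0 0 80;0 0 0 0 0 0 40;0 0 0 0 0 0 0;0 0 0 0 0 0 0;0 0 0 0 0 0 0;0 0 0 0 0 0 0;0 0 0 0 0 0 0")

```text
time: 9.35
position: [0.5193, 0.0103, 0.0575]
tool_rot: [2.486, 1.92, 0.0]
ft_force: [0.0, -1.6, 0.8]
grip_width: 0.984
grip_force: 0.0
```

>>> move_arm(increments="0 0 12 0 0 0 0;0 0 20 0 0 0 0;0 0 25 0 0 0 0;0 0 30 0 0 0 0;0 0 30 0 0 0 0;0 0 20 0 0 0 0;0 0 0 0 0 0 0;0 0 0 0 0 0 0")

```text
time: 10.02
position: [0.5202, 0.0105, 0.1965]
tool_rot: [2.484, 1.919, 0.003]
ft_force: [0.7, 0.9, -0.7]
grip_width: 0.996
grip_force: 0.0
```

Run:
```python
from h import *
s=ctrl.get_state();print(s["time"],s["position"],s["tool_rot"],s["ft_force"],s["torque"],s["joint_positions"])
im=ctrl.get_image("wrist"); save(im,"w4")
P,C=fpts(im)
a=np.deg2rad(-14.5); ex=np.array([np.cos(a),np.sin(a)]); ey=np.array([-ex[1],ex[0]]); O=np.array([.5071,-.0341])
q=np.stack([(P[:,:2]-O)@ex,(P[:,:2]-O)@ey,P[:,2]],1)*1000
m=(np.hypot(q[:,0],q[:,1]-48)<45)&(q[:,2]>97)&(q[:,2]<110); Q=q[m]
print("lid",len(Q),cv2.minEnclosingCircle(Q[:,:2].astype(np.float32)),Q[:,2].mean(),np.linalg.lstsq(np.c_[Q[:,:2],np.ones(len(Q))],Q[:,2],rcond=None)[0])
r=(np.hypot(q[:,0],q[:,1]+58)<40)&(C[:,0]>C[:,1]+50)&(q[:,2]>80)&(q[:,2]<115); Q=q[r]
print("red",len(Q),Q.mean(0),cv2.minAreaRect(Q[:,:2].astype(np.float32)))
```

```text
10.0167 [0.52019329 0.01049938 0.19651031] [2.48403386 1.91863637 0.00345583] [ 0.67448301  0.90747637 -0.65714276] [-0.04582825 -0.08822393  0.01456657] [ 0.62887628  0.10577373 -0.73945458  1.78737981  0.0758354   1.27335404
 -0.38525502]
lid 3115 ((-0.27132487297058105, 45.53285217285156), 28.7751407623291) 103.3400338008791 [ 3.14711274e-04 -1.19230509e-02  1.03895186e+02]
red 773 [ -1.34099164 -54.60779671  94.3903547 ] ((-0.21257972717285156, -56.841739654541016), (8.343643188476562, 59.69091033935547), 85.24574279785156)
```

View pics/w4.png

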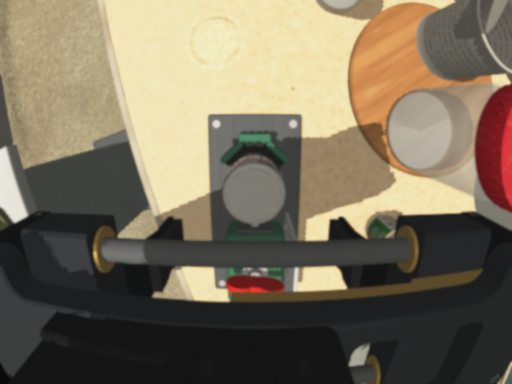

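Jar stands at seat, lid at z = 103 and upright; wings at +0.08 rad. Now to the knob.

>>> move_arm(increments="-2 -6 0 0 0 7 40;-3 -12 0 0 0 7 80;-4 -14 0 0 0 7 100;-4 -15 0 0 0 7 100;-4 -15 0 0 0 7 100;-4 -15 0 0 0 7 100;-3 -13 0 0 0 7 100;-3 -11 0 0 0 7 100")

```text
time: 10.73
position: [0.4909, -0.0916, 0.193]
tool_rot: [-1.285, -2.864, 0.001]
ft_force: [-0.2, 0.7, -0.0]
grip_width: 0.618
grip_force: 0.0
```

>>> move_arm(increments="0 0 0 0 0 7 100;0 0 0 0 0 7 100;0 0 0 0 0 7 100;0 0 0 0 0 7 100;0 0 -15 0 0 1.2 100;0 0 -15 0 0 0 100;0 0 0 0 0 0 100;0 0 0 0 0 0 100")

```text
time: 11.4
position: [0.4909, -0.0903, 0.1631]
tool_rot: [-0.53, -3.093, -0.002]
ft_force: [-0.8, -0.9, -0.2]
grip_width: 0.604
grip_force: 0.0
```

```bash
cat > st.py <<'E'
from h import *
s=ctrl.get_state(); M=R.from_rotvec(s["tool_rot"]).as_matrix()
print(s["time"],s["position"].round(4),"close axis",np.rad2deg(np.arctan2(M[1,1],M[0,1])).round(2),"tilt",M[:,2].round(3),"F",s["ft_force"].round(2),"T",s["torque"].round(3),"q",s["joint_positions"].round(2),s["grip_width"],s["grip_force"])
E
python3 st.py
```

```text
11.4 [ 0.4909 -0.0903  0.1631] close axis 70.57 tilt [-0.003  0.002 -1.   ] F [-0.84 -0.85 -0.16] T [ 0.064 -0.158  0.006] q [ 0.82  0.08 -0.71  1.87  0.06  1.21  1.32] 0.6044819505876354 0.0
```

>>> move_arm(increments="1.5 0 -10 0 0 0 100;0 0 -20 0 0 0 100;0 0 -20 0 0 0 100;0 0 -18 0 0 0 100;0 0 -12 0 0 0 100;0 0 -8 0 0 0 100;0 0 0 0 0 0 100;0 0 0 0 0 0 100", grip_force=55)

```text
time: 12.07
position: [0.494, -0.0905, 0.0768]
tool_rot: [0.53, 3.096, 0.001]
ft_force: [0.6, 0.3, -0.6]
grip_width: 0.608
grip_force: 0.0
```

>>> move_arm(increments="0 0 0 0 0 0 150;0 0 0 0 0 0 200;0 0 0 0 0 0 255;0 0 0 0 0 0 255;0 0 0 0 0 0 255;0 0 0 0 0 0 255;0 0 0 0 0 0 255;0 0 0 0 0 0 255")

```text
time: 12.73
position: [0.4938, -0.0904, 0.0766]
tool_rot: [0.531, 3.096, 0.001]
ft_force: [1.3, 2.3, 0.2]
grip_width: 0.085
grip_force: 46.3
```

```bash
python3 st.py
```

```text
12.7333 [ 0.4938 -0.0904  0.0766] close axis 70.55 tilt [ 0.  0. -1.] F [1.34 2.31 0.17] T [ 0.603 -0.345 -0.432] q [ 0.78  0.2  -0.71  1.96  0.15  1.04  1.24] 0.08516863872808397 46.30514999648483
```

>>> move_arm(increments="0 0 0 0 0 -4 255;0 0 0 0 0 -5 255;0 0 0 0 0 -5 255;0 0 0 0 0 -4 255;0 0 0 0 0 -2 255;0 0 0 0 0 0 255;0 0 0 0 0 0 255;0 0 0 0 0 0 255")

```text
time: 13.4
position: [0.4939, -0.0903, 0.0766]
tool_rot: [1.058, 2.958, 0.001]
ft_force: [1.0, 1.5, 0.0]
grip_width: 0.088
grip_force: 55.0
```

```bash
python3 st.py
```

```text
13.4 [ 0.4939 -0.0903  0.0766] close axis 50.62 tilt [ 0.  0. -1.] F [1.01 1.47 0.02] T [ 0.242 -0.2    0.068] q [ 0.75  0.19 -0.67  1.96  0.14  1.03  0.9 ] 0.08756314593635317 55.00010817311704
```

>>> move_arm(increments="0 0 0 0 0 -3 255;0 0 0 0 0 -3 255;0 0 0 0 0 -2 255;0 0 0 0 0 -2 255;0 0 0 0 0 0 255;0 0 0 0 0 0 255;0 0 0 0 0 0 255;0 0 0 0 0 0 255")

```text
time: 14.07
position: [0.4939, -0.0904, 0.0766]
tool_rot: [1.313, 2.854, 0.001]
ft_force: [0.8, 1.8, 0.2]
grip_width: 0.091
grip_force: 55.0
```

```bash
python3 st.py
```

```text
14.0667 [ 0.4939 -0.0904  0.0766] close axis 40.61 tilt [ 0.  0. -1.] F [0.75 1.84 0.22] T [ 0.339 -0.278  0.171] q [ 0.73  0.19 -0.65  1.96  0.13  1.03  0.73] 0.09110875571418156 55.00008285976946
```

>>> move_arm(increments="0 0 0 0 0 -3 255;0 0 0 0 0 -3 255;0 0 0 0 0 -2 255;0 0 0 0 0 -2 255;0 0 0 0 0 0 255;0 0 0 0 0 0 255;0 0 0 0 0 0 255;0 0 0 0 0 0 255")

```text
time: 14.73
position: [0.4939, -0.0904, 0.0766]
tool_rot: [1.557, 2.729, 0.001]
ft_force: [0.9, 1.3, -0.1]
grip_width: 0.088
grip_force: 55.0
```

```bash
python3 st.py
python3 - <<'E'
from h import *
im=ctrl.get_image("wrist"); save(im,"w5"); 
im=ctrl.get_image("top"); save(im,"t5"); 
m=np.array(ctrl.silhouettes("wings",im)[0]["region"]) if ctrl.silhouettes("wings",im) else None
if m is not None: print(m.sum())
w=cv2.imread("pics/w5.png"); t=cv2.resize(cv2.imread("pics/t5.png")[120:250,250:400],(400,347)); cv2.imwrite("pics/c5.png",np.hstack([cv2.resize(w,(400,347)),t]))
E
```

```text
14.7333 [ 0.4939 -0.0904  0.0766] close axis 30.6 tilt [ 0.  0. -1.] F [ 0.89  1.25 -0.11] T [ 0.495 -0.288  0.097] q [ 0.71  0.18 -0.63  1.96  0.13  1.03  0.56] 0.08832190805122687 55.000035390257835
```

View pics/c5.png

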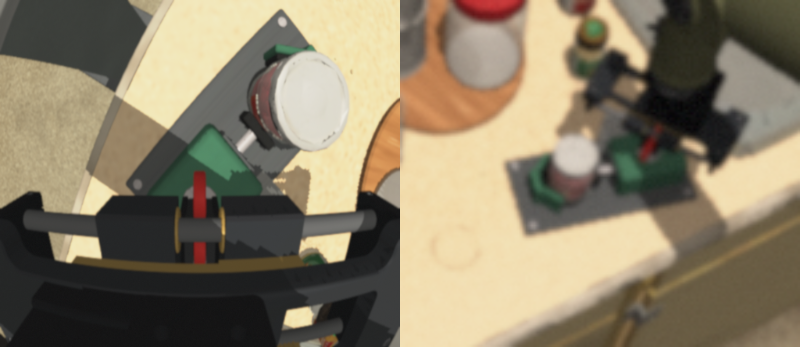

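The knob follows the gripper, and the pad shaft is out near the jar at (255,130). Now I'll average torque readings.

```bash
cat > tq.py <<'E'
from h import *
T=[];J=[];L=[]
for i in range(8):
    s=ctrl.get_state();T.append(s["torque"]);J.append(s["joint_torque"][6]);L.append(s["ft_force"]); ctrl.get_image("wrist")
M=R.from_rotvec(s["tool_rot"]).as_matrix()
c=np.rad2deg(np.arctan2(M[1,1],M[0,1]))
print(s["time"],"axis",c.round(2),"knob~",(0.083+np.deg2rad(70.55-c)).round(3),"Tz",np.mean(T,0).round(3),np.std(T,0).round(3),"j7",np.mean(J).round(3),np.std(J).round(3),"F",np.mean(L,0).round(1),"w",s["grip_width"])
E
python3 tq.py
```

```text
15.2333 axis 30.57 knob~ 0.781 Tz [ 0.592 -0.421  0.124] [0.043 0.04  0.021] j7 -0.122 0.003 F [ 1.5  3.3 -0.2] w 0.08763850317162827
```

>>> move_arm(increments="0 0 0 0 0 -2 255;0 0 0 0 0 -2 255;0 0 0 0 0 -1 255;0 0 0 0 0 -1 255;0 0 0 0 0 0 255;0 0 0 0 0 0 255;0 0 0 0 0 0 255;0 0 0 0 0 0 255")

```text
time: 15.95
position: [0.4939, -0.0904, 0.0766]
tool_rot: [1.698, 2.643, 0.001]
ft_force: [2.3, 4.3, 0.3]
grip_width: 0.085
grip_force: 55.0
```

```bash
python3 tq.py
```

```text
16.3 axis 24.57 knob~ 0.886 Tz [ 0.902 -0.557  0.229] [0.053 0.038 0.037] j7 -0.226 0.002 F [1.9 4.2 0.1] w 0.0846739238396305
```

>>> move_arm(increments="0 0 0 0 0 -2 255;0 0 0 0 0 -2 255;0 0 0 0 0 -1 255;0 0 0 0 0 -1 255;0 0 0 0 0 0 255;0 0 0 0 0 0 255;0 0 0 0 0 0 255;0 0 0 0 0 0 255")

```text
time: 17.02
position: [0.4939, -0.0904, 0.0766]
tool_rot: [1.834, 2.551, 0.001]
ft_force: [3.7, 4.0, -0.1]
grip_width: 0.083
grip_force: 55.0
```

```bash
python3 tq.py
```

```text
17.3667 axis 18.58 knob~ 0.99 Tz [ 1.001 -0.635  0.259] [0.021 0.018 0.018] j7 -0.247 0.0 F [2.2 4.6 0. ] w 0.09059714908348195
```

>>> move_arm(increments="0 0 0 0 0 -2 255;0 0 0 0 0 -2 255;0 0 0 0 0 -1 255;0 0 0 0 0 -1 255;0 0 0 0 0 0 255;0 0 0 0 0 0 255;0 0 0 0 0 0 255;0 0 0 0 0 0 255")

```text
time: 18.08
position: [0.4939, -0.0904, 0.0766]
tool_rot: [1.965, 2.451, 0.001]
ft_force: [2.0, 3.9, -1.1]
grip_width: 0.085
grip_force: 55.0
```

```bash
python3 tq.py
```

```text
18.4333 axis 12.58 knob~ 1.095 Tz [ 0.978 -0.608  0.248] [0.021 0.032 0.025] j7 -0.247 0.0 F [ 2.3  4.4 -0.3] w 0.08842937630214369
```

>>> move_arm(increments="0 0 0 0 0 -2 255;0 0 0 0 0 -2 255;0 0 0 0 0 -1 255;0 0 0 0 0 -1 255;0 0 0 0 0 0 255;0 0 0 0 0 0 255;0 0 0 0 0 0 255;0 0 0 0 0 0 255")

```text
time: 19.15
position: [0.4939, -0.0904, 0.0766]
tool_rot: [2.09, 2.345, 0.001]
ft_force: [2.6, 5.0, -0.9]
grip_width: 0.087
grip_force: 55.0
```

```bash
python3 tq.py
```

```text
19.5 axis 6.58 knob~ 1.199 Tz [ 0.985 -0.628  0.252] [0.023 0.028 0.017] j7 -0.239 0.0 F [ 2.3  4.4 -0.6] w 0.08531381122685273
```

>>> move_arm(increments="0 0 0 0 0 -3 255;0 0 0 0 0 -3 255;0 0 0 0 0 -2 255;0 0 0 0 0 -2 255;0 0 0 0 0 0 255;0 0 0 0 0 0 255;0 0 0 0 0 0 255;0 0 0 0 0 0 255")

```text
time: 20.22
position: [0.4939, -0.0904, 0.0766]
tool_rot: [2.287, 2.154, 0.001]
ft_force: [1.8, 5.2, -0.1]
grip_width: 0.087
grip_force: 55.0
```

```bash
python3 tq.py
```

```text
20.5667 axis -3.43 knob~ 1.374 Tz [ 0.996 -0.642  0.193] [0.032 0.025 0.029] j7 -0.196 0.0 F [ 2.3  4.5 -0.2] w 0.09036711039188486
```

>>> move_arm(increments="0 0 0 0 0 -2 255;0 0 0 0 0 -2 255;0 0 0 0 0 -1 255;0 0 0 0 0 -1 255;0 0 0 0 0 0 255;0 0 0 0 0 0 255;0 0 0 0 0 0 255;0 0 0 0 0 0 255")

```text
time: 21.28
position: [0.4939, -0.0904, 0.0766]
tool_rot: [2.396, 2.032, 0.0]
ft_force: [2.2, 3.6, -0.8]
grip_width: 0.085
grip_force: 55.0
```

```bash
python3 tq.py
```

```text
21.6333 axis -9.41 knob~ 1.479 Tz [ 0.961 -0.607  0.336] [0.03  0.023 0.027] j7 -0.331 0.0 F [ 2.1  4.2 -0.4] w 0.08685678080565884
```

>>> move_arm(increments="0 0 0 0 0 -1 255;0 0 0 0 0 -1 255;0 0 0 0 0 -1 255;0 0 0 0 0 -1 255;0 0 0 0 0 0 255;0 0 0 0 0 0 255;0 0 0 0 0 0 255;0 0 0 0 0 0 255")

```text
time: 22.35
position: [0.4939, -0.0904, 0.0766]
tool_rot: [2.465, 1.947, 0.0]
ft_force: [2.6, 5.2, -0.1]
grip_width: 0.084
grip_force: 55.0
```

```bash
python3 tq.py
```

```text
22.7 axis -13.41 knob~ 1.548 Tz [ 0.948 -0.63   0.358] [0.028 0.031 0.023] j7 -0.357 0.0 F [ 2.6  4.5 -0.1] w 0.08980067230412828
```

>>> move_arm(increments="0 0 0 0 0 -1 255;0 0 0 0 0 -1 255;0 0 0 0 0 -1 255;0 0 0 0 0 -1 255;0 0 0 0 0 0 255;0 0 0 0 0 0 255;0 0 0 0 0 0 255;0 0 0 0 0 0 255")

```text
time: 23.42
position: [0.4939, -0.0905, 0.0766]
tool_rot: [2.532, 1.86, 0.0]
ft_force: [2.6, 4.1, -0.3]
grip_width: 0.085
grip_force: 55.0
```

```bash
python3 tq.py
```

```text
23.7667 axis -17.4 knob~ 1.618 Tz [ 0.952 -0.613  0.387] [0.038 0.02  0.013] j7 -0.386 0.0 F [ 2.4  4.2 -0.4] w 0.08827084912870425
```

>>> move_arm(increments="0 0 0 0 0 -1 255;0 0 0 0 0 -1 255;0 0 0 0 0 -1 255;0 0 0 0 0 -1 255;0 0 0 0 0 -1 255;0 0 0 0 0 0 255;0 0 0 0 0 0 255;0 0 0 0 0 0 255")

```text
time: 24.48
position: [0.4939, -0.0905, 0.0766]
tool_rot: [2.611, 1.747, 0.0]
ft_force: [2.1, 4.4, -0.2]
grip_width: 0.085
grip_force: 55.0
```

```bash
python3 tq.py
```

```text
24.8333 axis -22.41 knob~ 1.705 Tz [ 0.932 -0.616  0.422] [0.03  0.042 0.042] j7 -0.424 0.0 F [ 2.1  4.2 -0.1] w 0.09095586451007598
```

Torque is 0.18 N·m above free and rising at 0.4 per rad, so the grip is about 14.5 N, which is firm. I'll release with a narrow opening, then go up.

>>> move_arm(increments="0 0 0 0 0 0 190;0 0 0 0 0 0 190;0 0 0 0 0 0 190;0 0 0 0 0 0 190;0 0 0 0 0 0 190;0 0 0 0 0 0 190;0 0 0 0 0 0 190;0 0 0 0 0 0 190")

```text
time: 25.55
position: [0.4937, -0.0907, 0.0766]
tool_rot: [2.611, 1.747, -0.0]
ft_force: [-0.2, -1.0, -0.8]
grip_width: 0.253
grip_force: 0.0
```

>>> move_arm(increments="0 0 8 0 0 0 190;0 0 12 0 0 0 190;0 0 18 0 0 0 190;0 0 22 0 0 0 190;0 0 25 0 0 0 190;0 0 20 0 0 0 190;0 0 10 0 0 0 190;0 0 0 0 0 0 190")

```text
time: 26.22
position: [0.4956, -0.0908, 0.195]
tool_rot: [2.607, 1.744, 0.006]
ft_force: [1.1, -0.8, 0.0]
grip_width: 0.257
grip_force: 0.0
```

```bash
python3 st.py
python3 - <<'E'
from h import *
im=ctrl.get_image("wrist"); save(im,"w6")
P,C=fpts(im)
a=np.deg2rad(-14.5); ex=np.array([np.cos(a),np.sin(a)]); ey=np.array([-ex[1],ex[0]]); O=np.array([.5071,-.0341])
q=np.stack([(P[:,:2]-O)@ex,(P[:,:2]-O)@ey,P[:,2]],1)*1000
m=(np.hypot(q[:,0],q[:,1]-48)<45)&(q[:,2]>97)&(q[:,2]<110); Q=q[m]
print("lid",len(Q),cv2.minEnclosingCircle(Q[:,:2].astype(np.float32)),Q[:,2].mean(),np.linalg.lstsq(np.c_[Q[:,:2],np.ones(len(Q))],Q[:,2],rcond=None)[0])
E
```

```text
26.2167 [ 0.4956 -0.0908  0.195 ] close axis -22.44 tilt [ 0.006 -0.002 -1.   ] F [ 1.11 -0.83  0.02] T [-0.085 -0.07  -0.02 ] q [ 0.65  0.05 -0.54  1.83  0.03  1.26 -0.28] 0.25660014457423813 0.0
lid 3375 ((-0.12966252863407135, 49.506656646728516), 29.216903686523438) 103.12711982589418 [-9.63174608e-04  5.08340303e-03  1.02879345e+02]
```

View pics/w6.png

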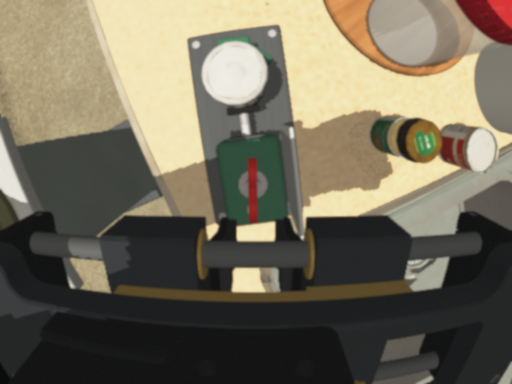

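The jar, lid at (235,72), is home against the V at y = 49.5 and upright. The wings at (252,188) are still turned up, and the gripper is clear.

```bash
python3 -c "
from bench import ctrl
print(ctrl.close_job())"
```

```text
the job is handed in; nothing more can be done
None
```

The jar stands upright in the clamp seat, gripped against the V stop at about 14.5 N (estimated from the knob torque; 8 to 22 N is firm); the arm has let go and is clear, and I handed the job in, though the hand-in returned no verdict.

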